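# Square the well rack into the light box's corner and switch on

### The arm

A 7-joint arm with a two-finger parallel gripper is mounted at the origin on the work surface. World frame = base frame: x ahead of the robot, y to its left, z up, the work surface at z = 0. Lengths are in m, angles in rad, forces in N, time in s.
With the tool pointing down it reaches from about 0.425 to 0.925 m from the base axis. Payload 6.8 kg.
Tool frame: the origin (TCP) lies at the very end of the fingers, on their centre line; the grasp point (between the pads) lies 19 mm behind it; z points along the fingers, y is the line along which they close (so a half turn about z gives the same grasp; the last joint's range is limited). The gripper opens to 85 mm and grips with 20 to 120 N. Pads are 22 mm wide; open, the fingers measure 114 mm over their backs; the gripper's body (76 mm by 85 mm) begins 54 mm behind the grasp point. The pads swing forward as they close: fully open they stand 13 mm farther back than shut.
Start: joints at [-1.342, 0.477, 0.022, 1.555, -0.011, 1.109, -0.083], TCP at [0.223, 0.637, 0.231] pointing down, gripper open.
Joint ranges: [-2.96, 2.96], [-0.34, 2.1], [-1.41, 1.46], [0.24, 2.44], [-1.37, 4.51], [0.17, 1.92], [-2.96, 2.96]. Speed limits (rad/s): [2.39, 2.39, 3.14, 3.14, 3.14, 3.14, 3.14].

### API

Orientations are given as a unit quaternion [w, x, y, z].
In Python, from station import telemetry, viewer, job, search_frame, cut_out gives the robot as it stands. The module is installed in compiled form; this text tells all that it offers.
- The arm moves only by the shell command python3 -m crank 'ROWS' [FORCE]. ROWS is JSON, a list of rows, each an object with "delta_rot": the turn, a rotation vector about the tool's x, y, z in degrees, a list of three; "xyz": the shift along the tool's x, y, z in m, a list of three; "fingers": the gripper command: -1 is fully open, 1 is shut, values between are in proportion. In form: [{"delta_rot": [ax, ay, az], "xyz": [dx, dy, dz], "fingers": fingers}, ...]. A call has 1 to 10 rows; each row is the pose to reach, as a shift and turn from the pose commanded when the call began, along the tool's axes at that moment; what a row does not reach only later rows make up. A row lasts 1/10 s, in which the tool goes at most 50 mm and 8.59 degrees, less where a joint would pass 70% of its speed; a pose out of reach is approached as far as the arm can. A call with a gripper value outside its range is refused whole. The fingers move at their own pace and stop on an object; FORCE is the grip in N (left out, the last holds). Time passes only in rows, so rows that repeat a pose let the fingers close. It gives the time, the measured TCP pose, the force, the opening and the grip force at its end, in the units of the state.
- telemetry.get_obs(): the state, without advancing time (a new reading comes with each control period).
- viewer.read_camera(name): name is "side" or "top"; returns a dict with "img" (384x512x3 uint8, red, green, blue), "fx", "fy", "cx", "cy" (pixels), "origin" and "rotation" of the camera in the world. Camera axes: x right, y up, looking along -z (the intrinsics and any distortion apply to the point x, -y, -z); pixel columns grow to the right and rows downward; lengths in m; the calibration is good to about 2 mm. A picture is of the moment at which its call begins. There is no depth.
- job.hand_in(): hands the job in; it is judged then, once.
Trained networks look in the newest picture that a camera, given by its name, has taken for a name from the list of things; names that differ only in an ending like _2 or _b are one class to them, and where a whole thing is asked for, a point or a joint stands for the part that bears it (a point fixed in the world has none). Each returns a list of dicts, best first, with "score" (0 to 1); they miss things now and then, are a little off and sometimes report something else, mostly with a low value. They report only what shows in the picture. A call takes as long as a camera call. They do not tell look-alikes from the thing itself.
- search_frame(camera, thing): "pixel" ([column, row] in pixels, amid what is visible of it).
- cut_out(camera, thing): "pixels" (384x512 bool, what is visible of it) and "pixel" ([column, row] in pixels, amid what is visible of it).
The state is a dict: "t": time; "q": joint angles; "joint_vel": joint speeds; "joint_torque": joint torques, N m; "eef_pos": TCP position; "tool_rot": TCP orientation; "contact_force": force on the tool from outside, world axes, zero at the start; "torque": the same for the moment, N m; "gripper_width": opening from 0.0 (shut) to 1.0 (fully open); "grasp_force": force on a finger pad.
Only numpy, scipy, OpenCV 4.12 (cv2) and the standard library are available. Lean on these libraries where they do the work, as an engineer would, in place of code of your own. Each camera call takes 0.05 s, during which the arm holds its last target. There are 200 camera calls.

### The job

With the fingertips, push the magenta 96-well rack across the blue screen of the light box until it sits square and flush against both white stops, the one farthest from the robot and the one on its left. Only when it is home there, press the green button on the light box fully down and let it go. Slide the rack, never pick it up or tip it, and leave the small amber vial, the green tube rack and the slide box where they stand.

Things in the scene. Friction and masses are not known exactly. Their poses are not given: they have to be found in the camera images.
- lightbox: cream light box fixed on the black bench, 280 (x) x 360 (y) x 90 high. Origin: centre of its underside, on the bench. Its +x points away from the robot, +y left; turned up to 15 degrees. On top a flat blue screen (x -85 to 135, y -170 to 170, height 90); along the near edge a cream strip 4 mm lower (x -140 to -85)
- corner (a point): inner corner of the L of two white stop strips (12 high, 8 thick) on the screen, at screen height; axes parallel to the light box's. Far stop: inner face at x = 0, y -312 to +8. Left stop: inner face at y = 0, x -198 to +8. The free screen lies at negative x and y. In light box axes it is at (115, 155, 90)
- rack: loose solid magenta 96-well rack, 85.5 (x) x 127.8 (y) x 26 high, flat top with dark wells, 85 to 170 g, slides with 0.5 to 2 N. Origin: centre of its underside. Starts flat on the screen, 30 to 70 mm short of the far stop, 45 to 115 mm short of the left one, turned up to 17 degrees. Home: origin at corner x = -42.8, y = -63.9, its x axis along the corner's x axis
- power (a joint): the round green push button of the light box: 0 up, 0.006 m fully down, straight down, springs back; about 5 N at the bottom. It must pass 0.0045 to switch
- power_top (a point): centre of the top of the green button (26 mm diameter, its top 108 above the bench and 10 above its black housing of 42 diameter) on the cream strip near the light box's near right corner (light box x = -112, y = -125)
- vial: loose amber vial with a white cap, 26 diameter, 55 high, standing on the cream strip left of the button. Origin: centre of its underside. To be left alone
- tubes: loose green tube rack with orange-capped tubes, 80 x 100 x 90 high, on the bench beside the light box, left or right. Origin: centre of its underside. To be left alone
- slidebox: loose beige open box of glass slides, 85 x 105 x 50 high, on the bench on the other side. Origin: centre of its underside. To be left alone
There are look-alikes about, which are no part of the job. Leave any purple look-alike of the rack alone.

How it is judged:
On the way, in this order (a step that is already met when the one before it is completed fails the run):
1. the rack sits square and flush against both white stops (x of rack in the frame of corner between -0.04625 and -0.03875 m and y of rack in the frame of corner between -0.0674 and -0.0599 m and z of rack in the frame of corner between -0.004 and 0.004 m and angle between the x axis of rack and the x axis of corner, either way round below 0.04 rad), for 0.2 s.
2. the green button is pressed down (value of joint power above 0.0045 m), for 0.05 s.
At the end, for the whole second after the job is handed in: the rack lies flat on the screen at rest, within 3.5 mm of each white stop and within 0.04 rad of square with them, and the green button is up again after being pressed past 4.5 mm (all of step 1 and linear speed of rack below 0.01 m/s and value of joint power below 0.002 m); the robot touches nothing.
It fails at once if the rack is lifted off the screen by more than 8 mm, drops off it, or is tipped (z of rack in the frame of corner above 0.008 m or z of rack in the frame of corner below -0.008 m or angle between rack's own z axis and vertical above 0.15 rad).
It fails at once if the button is pressed before the rack is home (value of joint power above 0.0045 m and not (x of rack in the frame of corner between -0.05075 and -0.03875 m and y of rack in the frame of corner between -0.0719 and -0.0599 m and z of rack in the frame of corner between -0.004 and 0.004 m and angle between the x axis of rack and the x axis of corner, either way round below 0.08 rad)).
It fails at once if the vial is shifted by more than 15 mm or tipped (distance of vial from where it was at the start of the episode above 0.015 m or angle between vial's own z axis and vertical above 0.3 rad).
It fails at once if the tube rack is shifted by more than 15 mm or tipped (distance of tubes from where it was at the start of the episode above 0.015 m or angle between tubes's own z axis and vertical above 0.3 rad).
It fails at once if the slide box is shifted by more than 15 mm or tipped (distance of slidebox from where it was at the start of the episode above 0.015 m or angle between slidebox's own z axis and vertical above 0.3 rad).
It also fails if it takes over 48 s, if anything falls off the work surface, if the arm or the gripper's body presses on something with over 40 N, if the wrist force passes 120 N, or if a joint passes its speed limit or range.

## Working session

There is one attempt and no reset: what is moved stays moved. The work goes in short steps, Python scripts to look and compute and a shell command to move; the robot and the scene stay as the last step left them, time stands still between calls to the robot, and variables do not carry over. Pictures are saved under pics/ and viewed, at most 10 in all, crops included, and the job is handed in when it is done.

```bash
mkdir -p pics; cat > h.py <<'E'
import numpy as np,cv2
from station import telemetry,viewer,job,search_frame,cut_out
def proj(c,P):
    R=np.array(c['rotation']);
    if R.size!=9:
        from scipy.spatial.transform import Rotation as S; w,x,y,z=R; R=S.from_quat([x,y,z,w]).as_matrix()
    p=(np.atleast_2d(P)-c['origin'])@R
    return np.c_[c['cx']+c['fx']*p[:,0]/-p[:,2], c['cy']+c['fy']*p[:,1]/p[:,2]]
def ray(c,px,z):
    R=np.array(c['rotation']); px=np.atleast_2d(px)
    d=np.c_[(px[:,0]-c['cx'])/c['fx'],-(px[:,1]-c['cy'])/c['fy'],-np.ones(len(px))]@R.T
    o=np.array(c['origin']); return o+d*((z-o[2])/d[:,2])[:,None]
E
python3 - <<'E'
from h import *
for n in('side','top'):
    c=viewer.read_camera(n); cv2.imwrite(f'pics/{n}0.png',cv2.resize(c['img'][...,::-1],(800,600)))
    print(n,{k:v for k,v in c.items() if k!='img'})
    for t in('rack','power_top','vial','tubes','slidebox','lightbox'):
        print(t,[(np.round(d['pixel'],1).tolist(),round(d['score'],2)) for d in search_frame(n,t)][:3])
print(telemetry.get_obs())
E
```

```text
side {'fx': 408.87083562880446, 'fy': 408.87083562880446, 'cx': 256.99626140107057, 'cy': 196.6392722332431, 'origin': array([-0.08036698, -0.58788322,  0.60931613]), 'rotation': array([ 0.80476844,  0.46235655, -0.18476523, -0.32316559])}
rack [([170.0, 179.7], 0.93), ([265.2, 172.0], 0.91), ([119.1, 213.6], 0.8)]
power_top [([268.1, 212.6], 0.41)]
vial [([211.6, 178.2], 0.68)]
tubes [([213.3, 158.2], 0.84)]
slidebox [([372.9, 250.6], 0.92)]
lightbox [([273.0, 203.5], 0.73), ([264.6, 172.1], 0.54)]
top {'fx': 348.4977209484975, 'fy': 348.4977209484975, 'cx': 255.02041621063879, 'cy': 201.11387098537844, 'origin': array([0.30892742, 0.03138917, 1.0378502 ]), 'rotation': array([ 0.76756198,  0.080306  , -0.07002458, -0.63205704])}
rack [([143.3, 256.4], 0.94), ([145.8, 190.9], 0.87), ([240.8, 155.0], 0.61)]
power_top []
vial []
tubes [([168.5, 142.9], 0.78)]
slidebox [([359.4, 188.1], 0.97)]
lightbox [([259.9, 178.4], 0.77)]
{'t': 0.7, 'q': array([-1.34213106,  0.47695791,  0.02240615,  1.55542159, -0.01150252,
        1.10931572, -0.08309278]), 'joint_vel': array([ 2.76128058e-04,  9.97879203e-06,  6.12635708e-05, -6.71634585e-06,
        6.89502556e-04,  1.21119850e-03, -1.46465298e-03]), 'joint_torque': array([ 7.59457589e-05, -5.96162581e+01,  1.60603758e+00, -2.81492668e+01,
        1.25111028e-02,  1.42051627e-03,  2.18155456e-06]), 'eef_pos': array([0.22304269, 0.63708712, 0.23132714]), 'tool_rot': array([-5.79632637e-06,  1.67598279e-01,  9.85855373e-01,  1.36002353e-05]), 'contact_force': array([ 0.48096017, -0.05451303, -0.10589373]), 'torque': array([0.04146772, 0.00858988, 0.04743587]), 'grasp_force': 0.0, 'gripper_width': 0.9978323302457818}
```

View pics/top0.png

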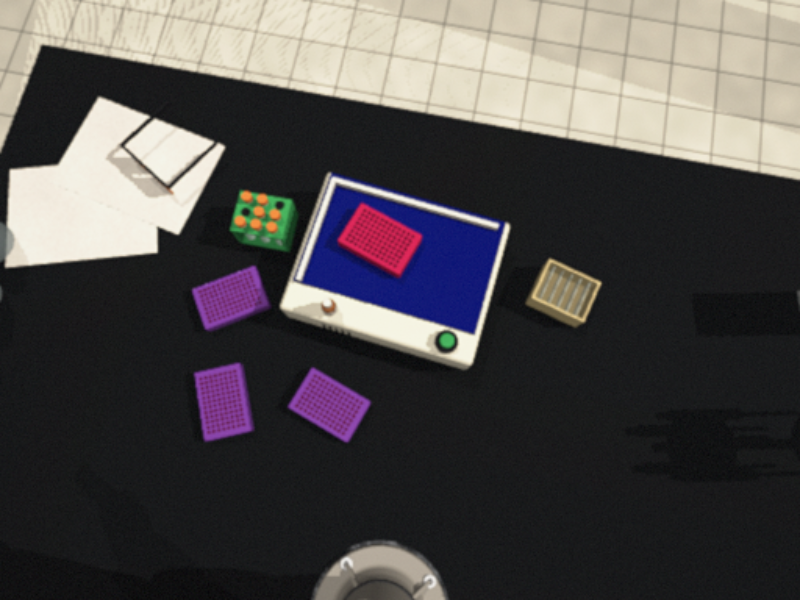

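View pics/side0.png

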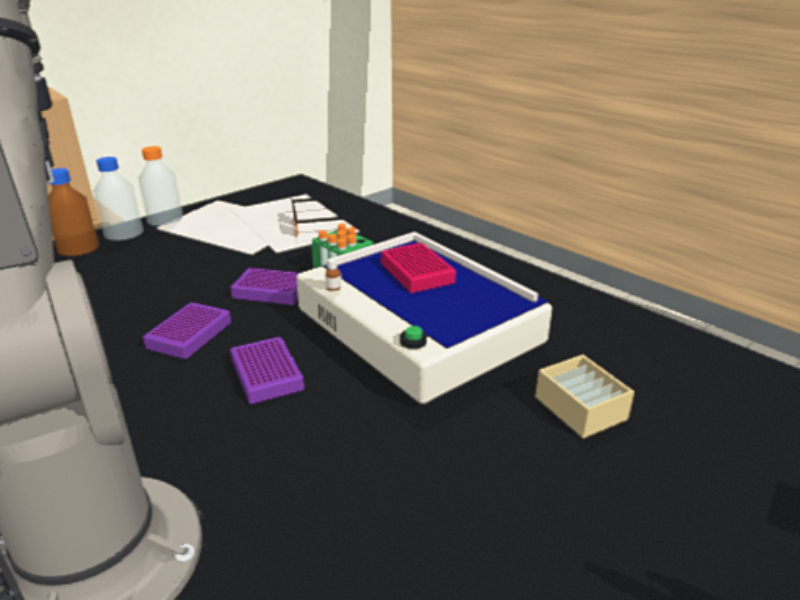

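The top view shows the magenta rack (380,240 in the 800x600 view) on the blue screen. The L stops are at the far and left edges, with their corner near (332,180). The button is at (446,341) and the vial at (328,305). The tubes stand to the left and the slide box to the right, and the purple racks on the bench are decoys. Next I fit the poses by matching silhouettes.

```bash
cat > fit.py <<'E'
from h import *
from scipy.optimize import minimize
S=4
def T(p,pts):
    c,s=np.cos(p[2]),np.sin(p[2]); pts=np.array(pts,float)
    return np.c_[p[0]+c*pts[:,0]-s*pts[:,1],p[1]+s*pts[:,0]+c*pts[:,1],pts[:,2]]
def draw(c,P,hull):
    q=(proj(c,P)+.5)*S-.5
    if hull:q=cv2.convexHull(q.astype(np.float32))[:,0]
    m=np.zeros((384*S,512*S),np.uint8); cv2.fillPoly(m,[np.round(q*16).astype(np.int32)],1,shift=4); return m>0
def up(m): return cv2.resize(m.astype(np.float32),None,fx=S,fy=S,interpolation=cv2.INTER_LINEAR)>.5
def big(m,roi=None):
    m=m.astype(np.uint8)
    n,l,st,_=cv2.connectedComponentsWithStats(m); m=(l==1+np.argmax(st[1:,4])).astype(np.uint8)
    cs,_=cv2.findContours(m,cv2.RETR_EXTERNAL,cv2.CHAIN_APPROX_NONE); cv2.drawContours(m,cs,-1,1,-1); return m
def masks(c):
    h=cv2.cvtColor(c['img'],cv2.COLOR_RGB2HSV); H,s,v=cv2.split(h)
    mag=((H>160)&(H<179)&(s>150)&(v>60)); blue=(H>110)&(H<130)&(s>150)&(v>50)
    return big(mag),blue
SCR=[(-.085,-.17,.09),(-.085,.155,.09),(.115,.155,.09),(.115,-.157,.09),(.135,-.157,.09),(.135,-.17,.09)]
RK=[(a*.04275,b*.0639,z) for a in(-1,1) for b in(-1,1) for z in(.09,.116)]
def fit(cams,ms,pts,hull,p0):
    ms=[up(m) for m in ms]
    def f(p):
        r=0
        for c,m in zip(cams,ms):
            d=draw(c,T(p,pts),hull); r+=1-(d&m).sum()/(d|m).sum()
        return r
    for k in range(3):
        sx=np.array([[0,0,0],[.02,0,0],[0,.02,0],[0,0,.1]])/(2**k)
        o=minimize(f,p0,method='Nelder-Mead',options=dict(initial_simplex=p0+sx,xatol=2e-5,fatol=1e-5)); p0=o.x
    return p0,o.fun/len(cams)
def rel(r,lb):
    cx,cy=T(lb,[(.115,.155,0)])[0,:2]; c,s=np.cos(lb[2]),np.sin(lb[2]); d=r[:2]-[cx,cy]
    return np.array([c*d[0]+s*d[1],-s*d[0]+c*d[1],r[2]-lb[2]])
E
cat > run1.py <<'E'
from fit import *
cams=[viewer.read_camera('top'),viewer.read_camera('side')]
mg=[masks(c) for c in cams]
rm=[m for m,b in mg]; bm=[big(cv2.morphologyEx((b|(m>0)).astype(np.uint8),cv2.MORPH_CLOSE,np.ones((3,3)))) for m,b in mg]
for i,c in enumerate(cams): 
    ys,xs=np.nonzero(rm[i]); print('mean rack',ray(c,[xs.mean(),ys.mean()],.11)[0])
p0=np.r_[ray(cams[0],[xs.mean()*0+259.9,178.4],.09)[0][:2],0.0]
for sel in([0],[1],[0,1]):
    lb,e=fit([cams[i] for i in sel],[bm[i] for i in sel],SCR,False,p0)
    i0=np.array([*ray(cams[0],np.array(np.nonzero(rm[0])[::-1]).mean(1),.11)[0][:2],lb[2]-.1])
    a=[fit([cams[i] for i in sel],[rm[i] for i in sel],RK,True,i0+[0,0,d]) for d in(0,.2)]
    r,er=min(a,key=lambda t:t[1])
    print(sel,'lb',lb.round(4),round(e,3),'rack',r.round(4),round(er,3),'rel',rel(r,lb).round(4))
np.save('lb.npy',lb)
print('button px',proj(cams[0],T(lb,[(-.112,-.125,.108)])),proj(cams[1],T(lb,[(-.112,-.125,.108)])))
for i,n in enumerate(('top','side')):
  im=cams[i]['img'][...,::-1].copy(); print(n)
  for t,z in(('tubes',.07),('slidebox',.04)):
    s=search_frame(n,t); print(t,ray(cams[i],s[0]['pixel'],z)[0].round(3) if s else None)
E
python3 run1.py
python3 - <<'E'
from h import *
c=viewer.read_camera('top');im=c['img'];h=cv2.cvtColor(im,cv2.COLOR_RGB2HSV);g=(h[...,0]>50)&(h[...,0]<80)&(h[...,1]>120)
n,l,s,ce=cv2.connectedComponentsWithStats(g.astype(np.uint8)); print(s[1:,4],ce[1:])
v=np.array([210,195.]);print('vial approx',ray(c,v,.1435))
E
```

```text
[837   1  89   1   1   1   1] [[170.82078853 142.51493429]
 [191.         155.        ]
 [285.43820225 217.50561798]
 [270.         231.        ]
 [127.         275.        ]
 [103.         378.        ]
 [133.         379.        ]]Traceback (most recent call last):
  File "run1.py", line 6, in <module>
    ys,xs=np.nonzero(rm[i]); print('mean rack',ray(c,[xs.mean(),ys.mean()],.11)[0])
                                               ~~~^^^^^^^^^^^^^^^^^^^^^^^^^^^^^
  File "h.py", line 11, in ray
    d=np.c_[(px[:,0]-c['cx'])/c['fx'],-(px[:,1]-c['cy'])/c['fy'],-np.ones(len(px))]@R.T
      ~~~~~~~~~~~~~~~~~~~~~~~~~~~~~~~~~~~~~~~~~~~~~~~~~~~~~~~~~~~~~~~~~~~~~~~~~~~~~^~~~
ValueError: matmul: Input operand 1 has a mismatch in its core dimension 0, with gufunc signature (n?,k),(k,m?)->(n?,m?) (size 4 is different from 3)
Traceback (most recent call last):
  File "h.py", line 11, in ray
    d=np.c_[(px[:,0]-c['cx'])/c['fx'],-(px[:,1]-c['cy'])/c['fy'],-np.ones(len(px))]@R.T
      ~~~~~~~~~~~~~~~~~~~~~~~~~~~~~~~~~~~~~~~~~~~~~~~~~~~~~~~~~~~~~~~~~~~~~~~~~~~~~^~~~
ValueError: matmul: Input operand 1 has a mismatch in its core dimension 0, with gufunc signature (n?,k),(k,m?)->(n?,m?) (size 4 is different from 3)
```

```bash
cat > h.py <<'E'
import numpy as np,cv2
from scipy.spatial.transform import Rotation
from station import telemetry,viewer,job,search_frame,cut_out
def rot(q): return Rotation.from_quat(np.roll(q,-1)).as_matrix()
def proj(c,P):
    p=(np.atleast_2d(P)-c['origin'])@rot(c['rotation'])
    return np.c_[c['cx']+c['fx']*p[:,0]/-p[:,2], c['cy']+c['fy']*p[:,1]/p[:,2]]
def ray(c,px,z):
    px=np.atleast_2d(px)
    d=np.c_[(px[:,0]-c['cx'])/c['fx'],-(px[:,1]-c['cy'])/c['fy'],-np.ones(len(px))]@rot(c['rotation']).T
    o=np.array(c['origin']); return o+d*((z-o[2])/d[:,2])[:,None]
E
cat >> run1.py <<'E'
print('button seen',ray(cams[0],[285.4,217.5],.107),'vial',ray(cams[0],[210,195],.1),rot(telemetry.get_obs()['tool_rot']).round(3))
E
python3 run1.py
```

```text
mean rack [0.63598535 0.12492725 0.11      ]
mean rack [0.62594077 0.11258387 0.11      ]
[0] lb [ 0.6052  0.0884 -0.0949] 0.063 rack [ 0.6386  0.1255 -0.3195] 0.041 rel [-0.0852 -0.1149 -0.2246]
[1] lb [ 0.6032  0.0876 -0.1016] 0.044 rack [ 0.6384  0.1278 -0.36  ] 0.063 rel [-0.0841 -0.1114 -0.2584]
[0, 1] lb [ 0.6036  0.0882 -0.098 ] 0.053 rack [ 0.6375  0.1257 -0.3501] 0.057 rel [-0.0849 -0.1144 -0.2521]
button px [[285.60349937 217.25426912]] [[264.36562323 210.88166845]]
top
tubes [0.633 0.352 0.07 ]
slidebox [ 0.623 -0.229  0.04 ]
side
tubes [0.618 0.322 0.07 ]
slidebox [ 0.608 -0.248  0.04 ]
button seen [[ 0.4792867  -0.02488011  0.107     ]] vial [[0.50252943 0.1900724  0.1       ]] [[-0.944  0.33   0.   ]
 [ 0.33   0.944  0.   ]
 [ 0.     0.    -1.   ]]
```

```bash
cat > go.py <<'E'
# go.py x y z(mm, corner frame xy, world z) yawdeg(of tool y rel. corner +y): prints tool-frame shift (m) and turn about tool z (deg)
import sys; from fit import *
def cur(lb):
    o=telemetry.get_obs(); R=rot(o['tool_rot']); p=rel(np.r_[o['eef_pos'][:2],0],lb)[:2]*1e3
    yaw=np.degrees(np.arctan2(-R[0,1],R[1,1])-lb[2]); return o,R,p,yaw
lb=np.load('lb.npy'); o,R,p,yaw=cur(lb)
print('now',p.round(1),(o['eef_pos'][2]*1e3).round(1),'yaw',yaw.round(1),'F',o['contact_force'].round(1),'t',o['t'],'q',o['q'].round(2))
if len(sys.argv)>1:
    a=[float(v) for v in sys.argv[1:]]
    w=T(lb,[(.115+a[0]/1e3,.155+a[1]/1e3,a[2]/1e3)])[0]
    d=(a[3]-yaw+180)%360-180
    print('world',w.round(3),'shift',(R.T@(w-o['eef_pos'])).round(4),'turn',-d.round(1))
E
python3 go.py -172 -106 200 0
```

```text
now [-547.4  354. ] 231.3 yaw -13.7 F [ 0.9 -0.1  0.1] t 1.15 q [-1.34  0.48  0.02  1.56 -0.01  1.11 -0.08]
world [0.552 0.143 0.2  ] shift [-0.4735 -0.3582  0.0313] turn -13.7
```

```bash
python3 -m crank '[{"delta_rot":[0,0,-7],"xyz":[-0.04,-0.03,0],"fingers":-1},{"delta_rot":[0,0,-13.7],"xyz":[-0.08,-0.06,0],"fingers":-1},{"delta_rot":[0,0,-13.7],"xyz":[-0.12,-0.09,0],"fingers":-1},{"delta_rot":[0,0,-13.7],"xyz":[-0.16,-0.12,0],"fingers":-1},{"delta_rot":[0,0,-13.7],"xyz":[-0.2,-0.15,0],"fingers":-1},{"delta_rot":[0,0,-13.7],"xyz":[-0.24,-0.18,0],"fingers":-1},{"delta_rot":[0,0,-13.7],"xyz":[-0.28,-0.21,0],"fingers":-1},{"delta_rot":[0,0,-13.7],"xyz":[-0.32,-0.24,0],"fingers":-1},{"delta_rot":[0,0,-13.7],"xyz":[-0.36,-0.27,0],"fingers":-1},{"delta_rot":[0,0,-13.7],"xyz":[-0.4,-0.3,0],"fingers":-1}]'; python3 go.py -172 -106 180 0
```

```text
t: 2.15
eef_pos: [0.5024, 0.22, 0.2317]
tool_rot: [0.0, 0.049, 0.999, 0.0]
contact_force: [1.3, 0.5, -0.2]
gripper_width: 1.002
grasp_force: 0.0
now [-228.6  -33.8] 231.7 yaw 0.0 F [ 1.3  0.5 -0.2] t 2.15 q [-0.66  0.27  0.16  1.87 -0.05  1.01  0.99]
world [0.552 0.143 0.18 ] shift [-0.0565 -0.0723  0.0517] turn 0.0
```

```bash
python3 -m crank '[{"delta_rot":[0,0,0],"xyz":[-0.028,-0.036,0],"fingers":-1},{"delta_rot":[0,0,0],"xyz":[-0.0565,-0.072,0],"fingers":-1},{"delta_rot":[0,0,0],"xyz":[-0.0565,-0.072,0],"fingers":-1},{"delta_rot":[0,0,0],"xyz":[-0.0565,-0.072,0.04],"fingers":-1},{"delta_rot":[0,0,0],"xyz":[-0.0565,-0.072,0.08],"fingers":-1},{"delta_rot":[0,0,0],"xyz":[-0.0565,-0.072,0.11],"fingers":-1},{"delta_rot":[0,0,0],"xyz":[-0.0565,-0.072,0.13],"fingers":-1},{"delta_rot":[0,0,0],"xyz":[-0.0565,-0.072,0.135],"fingers":-1},{"delta_rot":[0,0,0],"xyz":[-0.0565,-0.072,0.135],"fingers":-1}]'; python3 go.py -100 -106 97 0
python3 - <<'E'
from h import *
c=viewer.read_camera('side');cv2.imwrite('pics/s1.png',cv2.resize(c['img'][110:250,180:370,::-1],(760,560),interpolation=cv2.INTER_CUBIC))
E
```

```text
t: 3.05
eef_pos: [0.5503, 0.1448, 0.096]
tool_rot: [-0.001, 0.049, 0.999, -0.0]
contact_force: [0.2, 0.4, 0.2]
gripper_width: 0.992
grasp_force: 0.0
now [-173.5 -103.8] 96.0 yaw 0.0 F [0.2 0.4 0.2] t 3.05 q [-0.5   0.47  0.17  1.94 -0.12  0.74  1.21]
world [0.623 0.135 0.097] shift [-0.0735 -0.0022 -0.0011] turn 0.0
```

View pics/s1.png

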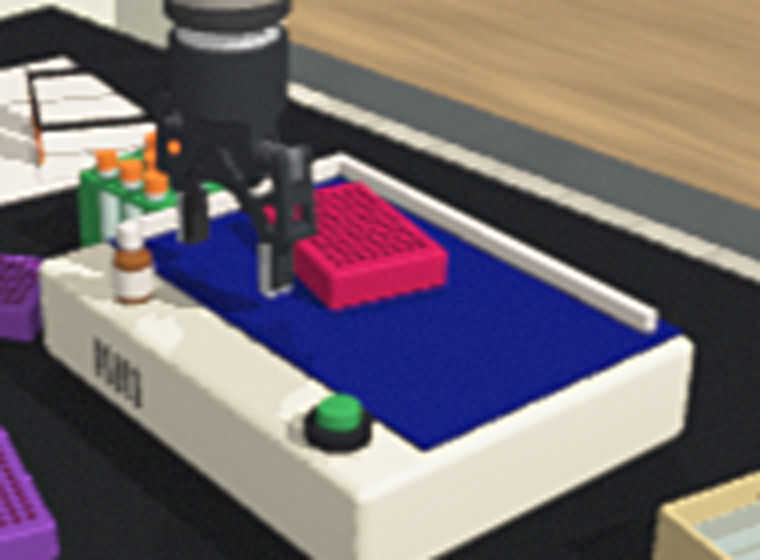

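The side view shows the fingers between the vial (130,260) and the rack, clear of both, with the tips a little above the screen. I lower slightly and push away from the robot.

```bash
python3 -m crank '[{"delta_rot":[0,0,0],"xyz":[0,0,0.004],"fingers":-1},{"delta_rot":[0,0,0],"xyz":[-0.01,-0.002,0.004],"fingers":-1},{"delta_rot":[0,0,0],"xyz":[-0.018,-0.002,0.004],"fingers":-1},{"delta_rot":[0,0,0],"xyz":[-0.026,-0.002,0.004],"fingers":-1},{"delta_rot":[0,0,0],"xyz":[-0.034,-0.002,0.004],"fingers":-1},{"delta_rot":[0,0,0],"xyz":[-0.042,-0.002,0.004],"fingers":-1},{"delta_rot":[0,0,0],"xyz":[-0.05,-0.002,0.004],"fingers":-1},{"delta_rot":[0,0,0],"xyz":[-0.056,-0.002,0.004],"fingers":-1},{"delta_rot":[0,0,0],"xyz":[-0.062,-0.002,0.004],"fingers":-1},{"delta_rot":[0,0,0],"xyz":[-0.062,-0.002,0.004],"fingers":-1}]'; cat > chk.py <<'E'
import sys; from fit import *
lb=np.load('lb.npy'); c=viewer.read_camera('top'); s=viewer.read_camera('side')
cv2.imwrite('pics/%s_t.png'%sys.argv[1],cv2.resize(c['img'][90:240,170:340,::-1],(680,600),interpolation=cv2.INTER_CUBIC))
cv2.imwrite('pics/%s_s.png'%sys.argv[1],cv2.resize(s['img'][110:250,180:370,::-1],(760,560),interpolation=cv2.INTER_CUBIC))
for n,i in(('top',c),('side',s)):
    m=masks(i)[0]; g=ray(i,np.array(np.nonzero(m)[::-1]).mean(1),.11)[0]
    r,e=fit([i],[m],RK,True,np.r_[g[:2],lb[2]]); r0=rel(r,lb); print(n,(r0[:2]*1e3).round(1),'yaw',r0[2].round(3),'err',round(e,3))
E
python3 chk.py a; python3 go.py
```

```text
t: 4.1
eef_pos: [0.6131, 0.1365, 0.0923]
tool_rot: [0.0, 0.049, 0.999, 0.0]
contact_force: [-0.0, -0.1, 0.0]
gripper_width: 0.998
grasp_force: 0.0
top [ -17.8 -167.2] yaw 0.18 err 0.832
side [ -53.7 -103.9] yaw -0.076 err 0.589
now [-111.1 -106. ] 92.2 yaw 0.0 F [ 0.8 -0.6 -0.1] t 4.2 q [-0.45  0.56  0.17  1.8  -0.13  0.8   1.26]
```

View pics/a_s.png

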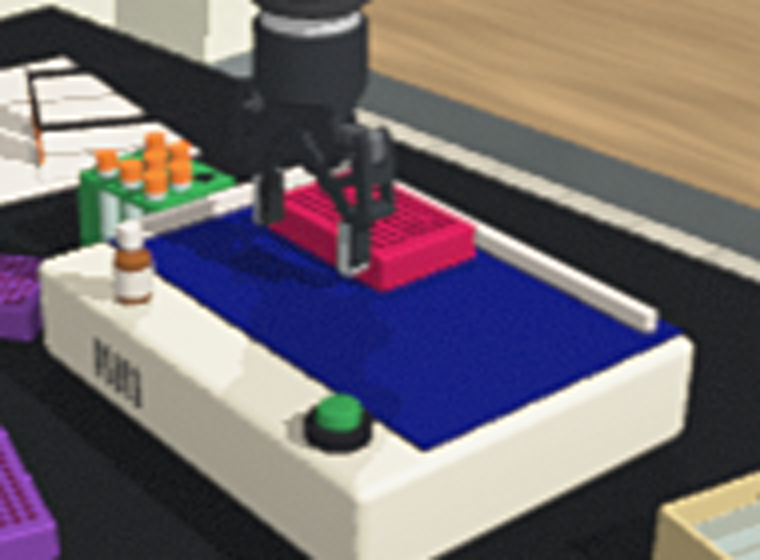

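The rack is now square with the fingers and about 14 mm short of the far stop. I push on slowly until it makes contact.

```bash
python3 -m crank '[{"delta_rot":[0,0,0],"xyz":[-0.004,0,0],"fingers":-1},{"delta_rot":[0,0,0],"xyz":[-0.008,0,0],"fingers":-1},{"delta_rot":[0,0,0],"xyz":[-0.010,0,0],"fingers":-1},{"delta_rot":[0,0,0],"xyz":[-0.012,0,0],"fingers":-1},{"delta_rot":[0,0,0],"xyz":[-0.012,0,0],"fingers":-1}]'; python3 -m crank '[{"delta_rot":[0,0,0],"xyz":[-0.001,0,0],"fingers":-1},{"delta_rot":[0,0,0],"xyz":[-0.002,0,0],"fingers":-1},{"delta_rot":[0,0,0],"xyz":[-0.002,0,0],"fingers":-1}]';python3 go.py
```

```text
t: 4.7
eef_pos: [0.6244, 0.1354, 0.0923]
tool_rot: [0.0, 0.049, 0.999, 0.0]
contact_force: [-0.7, -0.8, -0.5]
gripper_width: 1.003
grasp_force: 0.0
t: 5.0
eef_pos: [0.6262, 0.1352, 0.0923]
tool_rot: [0.0, 0.049, 0.999, 0.0]
contact_force: [-0.7, -0.3, -0.2]
gripper_width: 0.999
grasp_force: 0.2
now [ -97.1 -106. ] 92.3 yaw 0.0 F [-0.7 -0.3 -0.2] t 5.0 q [-0.44  0.58  0.17  1.76 -0.13  0.81  1.27]
```

```bash
python3 -m crank '[{"delta_rot":[0,0,0],"xyz":[-0.001,0,0],"fingers":-1},{"delta_rot":[0,0,0],"xyz":[-0.002,0,0],"fingers":-1},{"delta_rot":[0,0,0],"xyz":[-0.002,0,0],"fingers":-1}]'; python3 -m crank '[{"delta_rot":[0,0,0],"xyz":[-0.001,0,0],"fingers":-1},{"delta_rot":[0,0,0],"xyz":[-0.002,0,0],"fingers":-1},{"delta_rot":[0,0,0],"xyz":[-0.002,0,0],"fingers":-1}]';python3 go.py
```

```text
t: 5.3
eef_pos: [0.6281, 0.135, 0.0923]
tool_rot: [-0.0, 0.049, 0.999, 0.0]
contact_force: [-1.0, 0.5, 1.0]
gripper_width: 1.003
grasp_force: 0.6
t: 5.6
eef_pos: [0.6281, 0.1351, 0.0922]
tool_rot: [-0.002, 0.049, 0.999, -0.0]
contact_force: [-8.1, 0.4, 5.2]
gripper_width: 0.996
grasp_force: 3.9
now [ -95.2 -106. ] 92.2 yaw 0.0 F [-8.1  0.4  5.2] t 5.6 q [-0.43  0.58  0.17  1.75 -0.13  0.82  1.28]
```

```bash
python3 -m crank '[{"delta_rot":[0,0,0],"xyz":[0.006,0,0],"fingers":-1},{"delta_rot":[0,0,0],"xyz":[0.015,0,0],"fingers":-1},{"delta_rot":[0,0,0],"xyz":[0.015,0,-0.04],"fingers":-1},{"delta_rot":[0,0,0],"xyz":[0.015,0,-0.08],"fingers":-1},{"delta_rot":[0,0,8],"xyz":[0,-0.03,-0.08],"fingers":-0.1},{"delta_rot":[0,0,16],"xyz":[-0.015,-0.06,-0.08],"fingers":-0.1},{"delta_rot":[0,0,24],"xyz":[-0.03,-0.08,-0.08],"fingers":-0.1},{"delta_rot":[0,0,32],"xyz":[-0.04,-0.09,-0.08],"fingers":-0.1},{"delta_rot":[0,0,40],"xyz":[-0.05,-0.1,-0.08],"fingers":-0.1},{"delta_rot":[0,0,48],"xyz":[-0.052,-0.105,-0.08],"fingers":-0.1}]'; python3 go.py -43 -212 172 -90
```

```text
t: 6.6
eef_pos: [0.6723, 0.0236, 0.1724]
tool_rot: [0.001, 0.454, 0.891, -0.0]
contact_force: [-0.5, -1.1, 0.2]
gripper_width: 0.549
grasp_force: 0.0
now [ -40.3 -212.6] 172.4 yaw -48.4 F [-0.5 -1.1  0.2] t 6.6 q [-0.42  0.55  0.41  1.64 -0.25  1.    0.71]
world [0.67  0.024 0.172] shift [ 0.0023 -0.0016  0.0004] turn 41.6
```

```bash
python3 -m crank '[{"delta_rot":[0,0,8],"xyz":[0,0,0],"fingers":-0.1},{"delta_rot":[0,0,16],"xyz":[0,0,0],"fingers":-0.1},{"delta_rot":[0,0,24],"xyz":[0,0,0],"fingers":-0.1},{"delta_rot":[0,0,32],"xyz":[0,0,0],"fingers":-0.1},{"delta_rot":[0,0,40],"xyz":[0,0,0],"fingers":-0.1},{"delta_rot":[0,0,42],"xyz":[0,0,0],"fingers":-0.1},{"delta_rot":[0,0,42],"xyz":[0,0,0],"fingers":-0.1}]'; python3 chk.py b; python3 go.py -43 -209 95 -90
```

```text
t: 7.3
eef_pos: [0.6714, 0.0254, 0.1722]
tool_rot: [0.0, 0.74, 0.673, -0.0]
contact_force: [0.1, 0.4, -0.7]
gripper_width: 0.55
grasp_force: 0.0
top [ 43.2 -41. ] yaw 0.305 err 0.998
side [ -40.6 -102.4] yaw -0.015 err 0.057
now [ -41.2 -211. ] 172.3 yaw -89.8 F [-0.3  0.2 -0.3] t 7.4 q [-0.53  0.59  0.59  1.65 -0.37  1.02  0.08]
world [0.67  0.027 0.095] shift [ 0.002  -0.0018  0.0773] turn 0.2
```

View pics/b_t.png

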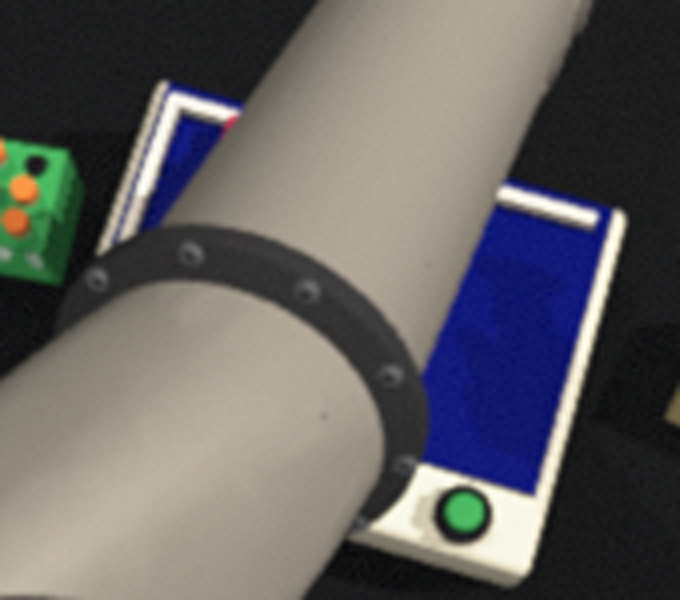

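The arm blocks the top view, but the side fit puts the rack at (-41,-102), square with the stops. The fingers are clear of it on the right, so I lower and push left.

```bash
python3 -m crank '[{"delta_rot":[0,0,0],"xyz":[0,-0.005,0.03],"fingers":-0.1},{"delta_rot":[0,0,0],"xyz":[0,-0.005,0.06],"fingers":-0.1},{"delta_rot":[0,0,0],"xyz":[0,-0.005,0.075],"fingers":-0.1},{"delta_rot":[0,0,0],"xyz":[0.01,-0.005,0.077],"fingers":-0.1},{"delta_rot":[0,0,0],"xyz":[0.02,-0.005,0.077],"fingers":-0.1},{"delta_rot":[0,0,0],"xyz":[0.03,-0.005,0.077],"fingers":-0.1},{"delta_rot":[0,0,0],"xyz":[0.037,-0.005,0.077],"fingers":-0.1},{"delta_rot":[0,0,0],"xyz":[0.044,-0.005,0.077],"fingers":-0.1},{"delta_rot":[0,0,0],"xyz":[0.050,-0.005,0.077],"fingers":-0.1},{"delta_rot":[0,0,0],"xyz":[0.056,-0.005,0.077],"fingers":-0.1}]'; python3 go.py -46 -140 95 -90; python3 chk.py c
```

```text
t: 8.4
eef_pos: [0.6722, 0.0816, 0.0957]
tool_rot: [0.0, 0.741, 0.672, 0.0]
contact_force: [0.4, -1.2, 0.6]
gripper_width: 0.553
grasp_force: 0.7
now [ -46.  -154.8] 95.7 yaw -90.0 F [ 0.4 -1.2  0.6] t 8.4 q [-0.58  0.68  0.55  1.68 -0.43  0.9   0.04]
world [0.674 0.096 0.095] shift [0.0148 0.     0.0007] turn 0.0Traceback (most recent call last):
  File "chk.py", line 6, in <module>
    m=masks(i)[0]; g=ray(i,np.array(np.nonzero(m)[::-1]).mean(1),.11)[0]
      ~~~~~^^^
  File "fit.py", line 19, in masks
    return big(mag),blue
           ~~~^^^^^
  File "fit.py", line 14, in big
    n,l,st,_=cv2.connectedComponentsWithStats(m); m=(l==1+np.argmax(st[1:,4])).astype(np.uint8)
                                                          ~~~~~~~~~^^^^^^^^^^
    return _wrapfunc(a, 'argmax', axis=axis, out=out, **kwds)
    return bound(*args, **kwds)
ValueError: attempt to get argmax of an empty sequence
```

View pics/c_s.png

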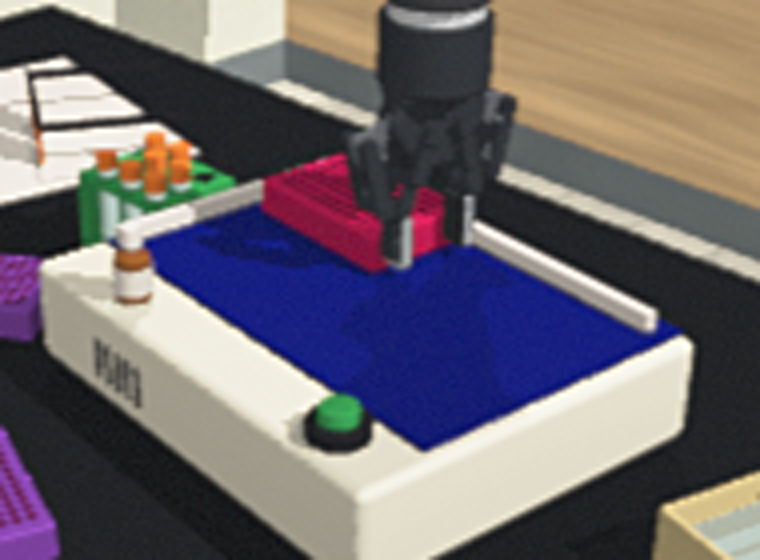

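Pushing cleanly so far; about 17 mm remain.

```bash
python3 -m crank '[{"delta_rot":[0,0,0],"xyz":[0.005,0,0],"fingers":-0.1},{"delta_rot":[0,0,0],"xyz":[0.010,0,0],"fingers":-0.1},{"delta_rot":[0,0,0],"xyz":[0.013,0,0],"fingers":-0.1},{"delta_rot":[0,0,0],"xyz":[0.015,0,0],"fingers":-0.1},{"delta_rot":[0,0,0],"xyz":[0.015,0,0],"fingers":-0.1}]'; python3 -m crank '[{"delta_rot":[0,0,0],"xyz":[0.001,0,0],"fingers":-0.1},{"delta_rot":[0,0,0],"xyz":[0.002,0,0],"fingers":-0.1},{"delta_rot":[0,0,0],"xyz":[0.002,0,0],"fingers":-0.1}]';python3 go.py
```

```text
t: 9.0
eef_pos: [0.6735, 0.0969, 0.0952]
tool_rot: [-0.0, 0.741, 0.672, 0.0]
contact_force: [0.8, 0.4, -0.4]
gripper_width: 0.551
grasp_force: 0.0
t: 9.3
eef_pos: [0.6736, 0.0979, 0.0952]
tool_rot: [0.0, 0.741, 0.672, -0.0]
contact_force: [0.3, -1.2, -0.2]
gripper_width: 0.552
grasp_force: 0.7
now [ -46.3 -138.5] 95.2 yaw -90.0 F [ 0.3 -1.2 -0.2] t 9.3 q [-0.6   0.69  0.54  1.68 -0.43  0.9   0.02]
```

```bash
python3 -m crank '[{"delta_rot":[0,0,0],"xyz":[0.001,0,0],"fingers":-0.1},{"delta_rot":[0,0,0],"xyz":[0.002,0,0],"fingers":-0.1},{"delta_rot":[0,0,0],"xyz":[0.002,0,0],"fingers":-0.1}]'; python3 -m crank '[{"delta_rot":[0,0,0],"xyz":[0.001,0,0],"fingers":-0.1},{"delta_rot":[0,0,0],"xyz":[0.0015,0,0],"fingers":-0.1},{"delta_rot":[0,0,0],"xyz":[0.0015,0,0],"fingers":-0.1}]';python3 go.py
```

```text
t: 9.6
eef_pos: [0.6735, 0.098, 0.0953]
tool_rot: [0.001, 0.741, 0.671, -0.001]
contact_force: [-2.0, -6.1, 1.7]
gripper_width: 0.549
grasp_force: 2.9
t: 9.9
eef_pos: [0.6734, 0.098, 0.0953]
tool_rot: [0.001, 0.742, 0.671, -0.002]
contact_force: [-2.5, -7.9, 1.8]
gripper_width: 0.548
grasp_force: 4.2
now [ -46.5 -138.4] 95.3 yaw -90.1 F [-2.5 -7.9  1.8] t 9.9 q [-0.61  0.69  0.55  1.67 -0.43  0.9   0.01]
```

```bash
python3 -m crank '[{"delta_rot":[0,0,0],"xyz":[-0.008,0,0],"fingers":-0.1},{"delta_rot":[0,0,0],"xyz":[-0.02,0,0],"fingers":-0.1},{"delta_rot":[0,0,0],"xyz":[-0.025,0,-0.04],"fingers":-0.1},{"delta_rot":[0,0,0],"xyz":[-0.025,0,-0.08],"fingers":1},{"delta_rot":[0,0,0],"xyz":[-0.055,-0.035,-0.08],"fingers":1},{"delta_rot":[0,0,0],"xyz":[-0.085,-0.07,-0.08],"fingers":1},{"delta_rot":[0,0,0],"xyz":[-0.11,-0.105,-0.08],"fingers":1},{"delta_rot":[0,0,0],"xyz":[-0.13,-0.14,-0.08],"fingers":1},{"delta_rot":[0,0,0],"xyz":[-0.142,-0.175,-0.08],"fingers":1},{"delta_rot":[0,0,0],"xyz":[-0.142,-0.181,-0.08],"fingers":1}]'; python3 chk.py d; python3 go.py -227 -280 118 -90
```

```text
t: 10.9
eef_pos: [0.4757, -0.0237, 0.1749]
tool_rot: [-0.002, 0.742, 0.67, -0.0]
contact_force: [0.6, 0.1, 0.4]
gripper_width: -0.001
grasp_force: 0.0
top [-42.  -65.4] yaw 0.009 err 0.078
side [-16. -88.] yaw -0.682 err 0.705
now [-227.8 -276.5] 175.7 yaw -90.0 F [0.3 0.2 0.5] t 11.0 q [-0.67  0.26  0.69  2.1  -0.22  0.85  0.06]
world [ 0.48  -0.025  0.118] shift [-0.0036  0.0007  0.0576] turn -0.0
```

View pics/d_t.png

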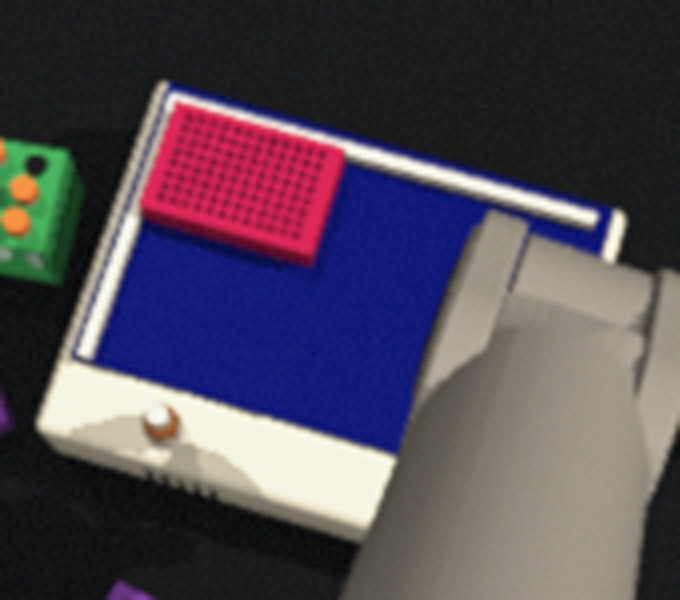

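View pics/d_s.png

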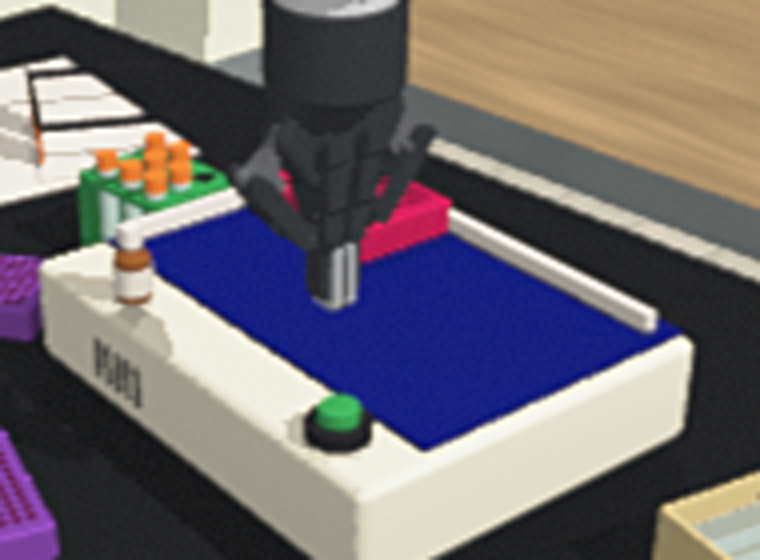

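The rack is home against both stops: the top fit gives (-42,-65) with yaw 0.01, and the picture shows it tight in the corner. The closed fingers hang above the button, so I press it.

```bash
python3 -m crank '[{"delta_rot":[0,0,0],"xyz":[-0.003,0,0],"fingers":1},{"delta_rot":[0,0,0],"xyz":[-0.003,0,0.03],"fingers":1},{"delta_rot":[0,0,0],"xyz":[-0.003,0,0.055],"fingers":1},{"delta_rot":[0,0,0],"xyz":[-0.003,0,0.063],"fingers":1},{"delta_rot":[0,0,0],"xyz":[-0.003,0,0.068],"fingers":1},{"delta_rot":[0,0,0],"xyz":[-0.003,0,0.072],"fingers":1},{"delta_rot":[0,0,0],"xyz":[-0.003,0,0.075],"fingers":1},{"delta_rot":[0,0,0],"xyz":[-0.003,0,0.075],"fingers":1}]'; python3 go.py
```

```text
t: 11.8
eef_pos: [0.4805, -0.0249, 0.1019]
tool_rot: [-0.0, 0.741, 0.672, 0.001]
contact_force: [-6.2, -1.0, 15.5]
gripper_width: 0.003
grasp_force: 7.6
now [-226.4 -279.6] 101.9 yaw -90.0 F [-6.2 -1.  15.5] t 11.8 q [-0.57  0.4   0.61  2.16 -0.36  0.69  0.18]
```

It bottomed out (z 101.9 mm, 15 N). Release and retreat.

```bash
python3 -m crank '[{"delta_rot":[0,0,0],"xyz":[0,0,-0.01],"fingers":1},{"delta_rot":[0,0,0],"xyz":[0,0,-0.04],"fingers":1},{"delta_rot":[0,0,0],"xyz":[0,0,-0.08],"fingers":1},{"delta_rot":[0,0,0],"xyz":[0,0,-0.12],"fingers":1},{"delta_rot":[0,0,0],"xyz":[-0.04,0,-0.14],"fingers":1},{"delta_rot":[0,0,0],"xyz":[-0.08,0,-0.14],"fingers":1},{"delta_rot":[0,0,0],"xyz":[-0.12,0,-0.14],"fingers":1},{"delta_rot":[0,0,0],"xyz":[-0.16,0,-0.14],"fingers":1},{"delta_rot":[0,0,0],"xyz":[-0.2,0,-0.14],"fingers":1},{"delta_rot":[0,0,0],"xyz":[-0.2,0,-0.14],"fingers":1}]'; python3 chk.py e; python3 go.py
```

```text
t: 12.8
eef_pos: [0.4591, -0.2301, 0.2418]
tool_rot: [0.002, 0.744, 0.668, -0.0]
contact_force: [0.1, 0.3, -0.5]
gripper_width: 0.002
grasp_force: 0.0
top [-43.4 -65.9] yaw 0.009 err 0.076
side [-41.5 -60.6] yaw -0.007 err 0.041
now [-226.9 -480.6] 240.9 yaw -90.1 F [ 0.9 -0.   0.1] t 12.9 q [-0.37  0.25  0.84  1.97 -0.22  1.01  0.47]
```

View pics/e_s.png

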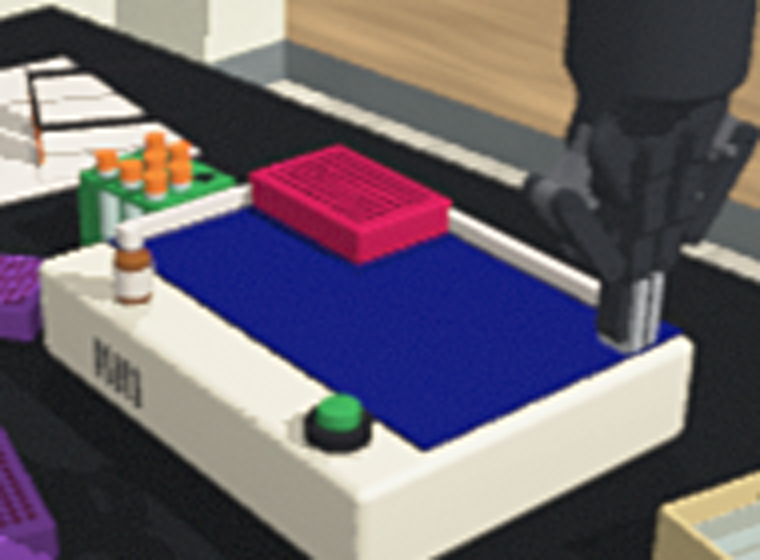

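The rack is seated in the corner, the button is back up, and the vial and green tube rack look undisturbed. The two camera fits average (-42.5,-63.3), which matches home.

```bash
python3 -c "from station import job; print(job.hand_in())"
```

```text
the job is handed in; nothing more can be done
None
```

I slid the rack flush against both stops, pressed the green button fully down and released it, and handed the job in at about 13 s; the hand-in gave no verdict.

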